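Feed the yellow-lidded tester tin to the stop

ROBOT

A 6-joint arm with a two-finger parallel gripper is mounted at the origin on the work surface. World frame = base frame: x ahead of the robot, y to its left, z up, the work surface at z = 0. Lengths are in mm, angles in rad, forces in N, time in s.
With the tool pointing down it reaches from about 300 to 775 mm from the base axis. Payload 14.6 kg.
Tool frame: the origin (TCP) lies on the front face of the gripper's body, between the roots of the fingers; the fingertips stand 73 mm ahead of it and the grasp point (between the pads) lies 54 mm ahead of it; z points along the fingers, y is the direction in which the jaws open and shut (so a half turn about z gives the same grasp; the last joint's range is limited). The gripper opens to 85 mm and grips with 20 to 120 N. Pads are 22 mm wide; open, the fingers measure 114 mm over their backs; the gripper's body (76 mm by 85 mm) begins 54 mm behind the grasp point. The pads swing forward as they close: fully open they stand 13 mm farther back than shut.
Start: joints at [-1.415, 0.3, 1.521, -0, 1.321, -0.067], TCP at [121.522, -536.398, 303.881] pointing down, gripper open.
Joint ranges: [-3.03, 3.03], [-0.79, 2.21], [0.23, 2.52], [-1.04, 4.18], [0, 3.07], [-2.55, 2.55]. Speed limits (rad/s): [2.22, 2.22, 2.57, 3.14, 3.14, 3.14].

INTERFACE

Orientations are given as a unit quaternion [x, y, z, w].
In Python, from cell import get_obs, read_camera, hand_in gives the robot as it stands.
- The arm moves only by the tool send_rows, never from a script. Its argument "plan" is one flat list of numbers, 7 for each row, row after row: the turn, a rotation vector about the tool's x, y, z in degrees, then the shift along the tool's x, y, z in m, then the opening in per cent of the stroke, from 0 (shut) to 100 (fully open). In form: [ax, ay, az, x, y, z, hand, ax, ay, az, x, y, z, hand, ...]. A call has 1 to 20 rows; each row shifts and turns the commanded pose from where the row before left it, along the tool's axes as they then stand; what a row does not reach is not made up. A row lasts 1/8 s, in which the tool goes at most 62.5 mm and 10.7 degrees, less where a joint would pass 70% of its speed; a pose out of reach is approached as far as the arm can. A call is refused whole if a number of a shift passes 0.0625 or a number of a turn 10.7, either way. A call with a gripper value outside its range is refused whole. The fingers move at their own pace and stop on an object; "force" is the grip in N (left out, the last holds). Time passes only in rows, so rows that do not move let the fingers close. It gives the time, the measured TCP pose, the force and the opening at its end, in the units of the state.
- get_obs(): the state, without advancing time (a new reading comes with each control period).
- read_camera(name): name is "side" or "top" or "wrist"; returns a dict with "frame" (400x640x3 uint8, red, green, blue), "depth" (400x640 float32, mm along the optical axis (not along the pixel's ray), 0 where there is no reading), "camera_matrix" (3x3 intrinsics, pixels), "T" (4x4, takes a point from camera to world coordinates). Camera axes: x right, y down, z forward; pixel columns grow to the right and rows downward; lengths in mm; the calibration is good to about 2 mm. The wrist camera is an equidistant fisheye: a pixel r from the principal point sees the ray r / f radians off the axis. A picture is of the moment at which its call begins.
- hand_in(): hands the job in, once; it reports no verdict.
The state is a dict: "t": time; "q": joint angles; "joint_velocities": joint speeds; "joint_efforts": joint torques, N m; "tool_pos": TCP position; "eef_rot": TCP orientation; "wrist_force": force on the tool from outside, world axes, zero at the start; "ft_torque": the same for the moment, N m; "gripper_width": finger opening in mm.
Only numpy, scipy, OpenCV 4.12 (cv2) and the standard library are available. Lean on these libraries where they do the work, as an engineer would, in place of code of your own. Each camera call takes 0.05 s, during which the arm holds its last target. There are 200 camera calls.

TASK

In the painters' workshop three small tester tins wait part-way down a sloped three-lane feed chute. Push the tin with the yellow lid down its own lane until it rests against the red escapement stop at the low end: slide it along the chute without lifting it out, leave it standing flat in its lane, and leave the blue-lidded and white-lidded tins where they are.

Things in the scene. Friction and masses are not known exactly. Their poses are not given: they have to be found in the camera images.
- stop_face (a point): Red stop bar (39 mm high) across the low end of a fixed aluminium chute, sloped 12 deg, three lanes. Point: on the middle lane's floor at the bar's uphill face; x up the slope along the lanes, y across, z square to the floor. Lane centres y = -64, 0, +64 mm; lanes 58 mm wide between rails 6 mm thick, 16 mm high; floor flat and open uphill to x = 240 mm or more. Bar firmly clamped.
- tin_yellow_mid (a point): Tin with a yellow lid: steel cylinder, 52 mm diameter, 53 mm tall, about 0.2 kg, standing square to the floor of any one lane, held on the slope by friction. Point: its centre, 26 mm above its underside; z is the tin's axis. Starts 90 to 170 mm uphill of where it touches the stop; touching it, the centre is 26 mm uphill of the stop's face.
- tin_blue_mid (a point): The same tin with a blue lid, in another lane, level with the yellow one. Point at its centre. To be left alone.
- tin_white_mid (a point): The same tin with a white lid, in another lane, level with the yellow one. Point at its centre. To be left alone.
Not all that is in view belongs to the job. Leave any green look-alike of the part that bears tin_yellow_mid alone.

How it is judged (in metres and radians):
At the end, for the whole second after the job is handed in: The yellow-lidded tin stands flat (within 10 degrees) on the floor of its lane, against the red stop (gap under 10 mm), released; the blue-lidded and white-lidded tins are within 15 mm of where they started (x of tin_yellow_mid in the frame of stop_face between 0.016 and 0.036 m and z of tin_yellow_mid in the frame of stop_face between 0.016 and 0.036 m and angle between the z axis of tin_yellow_mid and the z axis of stop_face, either way round below 0.17 rad and distance of each of tin_blue_mid, tin_white_mid from where it was at the start of the episode below 0.015 m); the robot touches nothing.
It fails at once if the yellow-lidded tin is lifted out of its lane (more than 20 mm off the chute floor) (z of tin_yellow_mid in the frame of stop_face above 0.046 m).
It fails at once if the blue-lidded tin is moved by more than 20 mm (distance of tin_blue_mid from where it was at the start of the episode above 0.02 m).
It fails at once if the white-lidded tin is moved by more than 20 mm (distance of tin_white_mid from where it was at the start of the episode above 0.02 m).
It also fails if it takes over 32 s, if anything falls off the work surface, if the arm or the gripper's body presses on something with over 40 N, if the wrist force passes 120 N, or if a joint passes its speed limit or range.

## Working session

There is one attempt and no reset: what is moved stays moved. The work goes in short steps, Python scripts to look and compute and a tool call to move; the robot and the scene stay as the last step left them, time stands still between calls to the robot, and variables do not carry over. Pictures are saved under pics/ and viewed, about 8 in all and at most 12, crops included, and the job is handed in when it is done.

Besides the shell and the picture viewer there is one more tool, called after ">>>" as name(argument=value, ...), one argument or row to a line, values as JSON. send_rows: Moves the arm, as the interface text tells. Its arguments: {"type":"object","properties":{"plan":{"type":"array"},"force":{"type":"number"}},"required":["plan"]}

```bash
mkdir -p pics; cat > h.py <<'E'
import numpy as np,cv2
from cell import get_obs,read_camera
def grab(n):
    c=read_camera(n); np.savez(''+n+'.npz',**c); return c
def load(n): return dict(np.load(''+n+'.npz'))
def pt(c,u,v,d=None):
    K=c['camera_matrix'];D=c['depth']
    if d is None:
        p=D[int(v)-1:int(v)+2,int(u)-1:int(u)+2];d=np.median(p[p>0])
    return (c['T']@[(u-K[0,2])/K[0,0]*d,(v-K[1,2])/K[1,1]*d,d,1])[:3]
E
python3 - <<'E'
from h import *
for n in('top','side'):
    c=grab(n);cv2.imwrite(f'pics/{n}1.png',c['frame'][:,:,::-1]);print(n,c['T'].round(2).tolist())
print(get_obs())
E
```

```text
top [[0.0, -1.0, 0.07, 551.72], [-1.0, -0.0, -0.01, 8.26], [0.01, -0.07, -1.0, 792.63], [0.0, 0.0, 0.0, 1.0]]
side [[-0.9, -0.29, 0.33, 329.22], [-0.44, 0.6, -0.67, 552.8], [-0.0, -0.75, -0.66, 667.55], [0.0, 0.0, 0.0, 1.0]]
{'t': 0.1, 'q': array([-1.41464579e+00,  3.00395542e-01,  1.52152383e+00,  7.65029687e-06,
        1.32075632e+00, -6.66092545e-02]), 'joint_velocities': array([-5.42938748e-04, -3.38380965e-03, -3.45551718e-03,  1.73819981e-03,
       -1.42060341e-03, -6.98935325e-05]), 'joint_efforts': array([ 3.33289201e-03, -5.44374919e+01, -3.62368762e+01,  3.59092587e-05,
        3.06965507e-03, -1.37316232e-05]), 'tool_pos': array([ 121.47770478, -536.26663753,  303.3869521 ]), 'eef_rot': array([ 9.93803629e-01,  1.11148793e-01, -2.05341848e-05, -5.41144451e-04]), 'wrist_force': array([ 0.45883765, -0.09652808, -0.53283571]), 'ft_torque': array([-0.00557118,  0.04716777,  0.10317676]), 'gripper_width': 85.50582165460317}
```

View pics/top1.png

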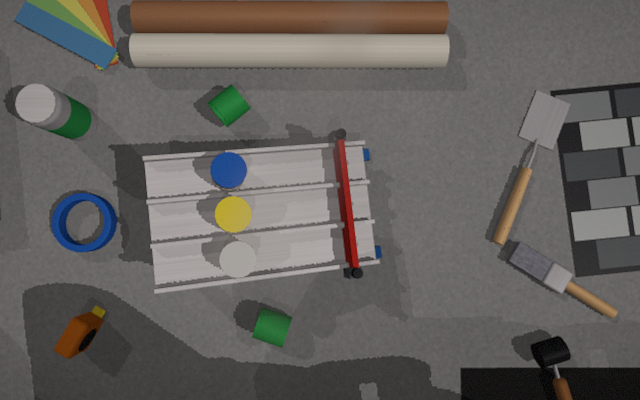

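View pics/side1.png

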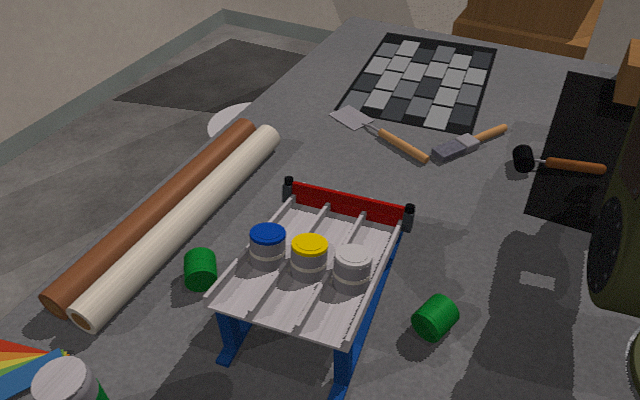

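Candidates: yellow lid in the top view (233,214), middle lane. Look-alikes are the blue lid (229,170), the white lid (238,259) and the green cylinders lying at (229,104) and (272,327). I choose the yellow one. Uphill is image-left, and the red bar is at about (347,205).

```bash
python3 - <<'E'
from h import *
c=load('top');K=c['camera_matrix'];D=c['depth'];F=c['frame']
cv2.imwrite('pics/crop1.png',cv2.resize(F[125:300,135:395,::-1],None,fx=3,fy=3,interpolation=cv2.INTER_CUBIC))
hsv=cv2.cvtColor(F,cv2.COLOR_RGB2HSV)
v,u=np.mgrid[:400,:640]
P=np.stack([(u-K[0,2])/K[0,0]*D,(v-K[1,2])/K[1,1]*D,D,np.ones_like(D)],-1)@c['T'].T
P=P[...,:3]
# floor plane: middle lane patches
m=np.zeros(D.shape,bool)
for a in [(170,205,200,230),(265,325,195,222),(165,205,168,188),(265,325,165,180),(170,205,250,270),(275,330,242,258)]: m[a[2]:a[3],a[0]:a[1]]=1
m&=D>0
Q=P[m];
for _ in range(4):
    A=np.c_[Q[:,:2],np.ones(len(Q))];s=np.linalg.lstsq(A,Q[:,2],rcond=None)[0];r=Q[:,2]-A@s;Q=Q[abs(r)<4]
n=np.r_[-s[:2],1];n/=np.linalg.norm(n);print('plane',s,'n',n,'tilt',np.degrees(np.arccos(n[2])),r.std(),len(Q))
up=np.r_[s[:2],s[:2]@s[:2]];up/=np.linalg.norm(up);print('up',up,np.degrees(np.arctan2(up[1],up[0])))
h=lambda X:(X[...,2]-X[...,:2]@s[:2]-s[2])*n[2]
H=h(P)
def box(a): 
    b=np.zeros(D.shape,bool);b[a[2]:a[3],a[0]:a[1]]=1;return b
for nm,b in dict(blue=(205,252,148,192),yellow=(210,256,193,236),white=(215,261,238,280)).items():
    k=box(b)&(H>46)&(D>0);X=P[k]
    (cx,cy),rr=cv2.minEnclosingCircle(X[:,:2].astype(np.float32));print(nm,'lid',X.mean(0),cx,cy,rr,'h',np.median(H[k]),k.sum())
k=box((325,370,130,280))&(hsv[...,1]>150)&((hsv[...,0]<8)|(hsv[...,0]>172))&(D>0)&(H>30)
X=P[k];print('bar h',np.median(H[k]),'centre',X.mean(0),'along up min/max',np.percentile(X@up,[2,98]));_,_,V=np.linalg.svd(X-X.mean(0));print('bar dir',V[0],V[0]@up)
E
```

```text
plane [-2.26209743e-02  2.10753762e-01  7.92104121e+01] n [ 0.02212931 -0.20617309  0.97826528] tilt 11.967527893158422 1.2236485338915515 5890
up [-0.10440114  0.97267844  0.2073573 ] 96.12631189621528
blue lid [639.70076287 130.19126033 145.71242468] 640.0262451171875 130.49530029296875 25.90709686279297 h 52.40191822306994 1031
yellow lid [576.49144074 122.95152382 145.65361551] 576.5657348632812 123.34098052978516 25.77361297607422 h 52.3972014442876 1041
white lid [513.14525547 115.72590607 145.62609295] 513.1077880859375 116.10302734375 25.680011749267578 h 52.45020436649969 1068
bar h 38.71447872635317 centre [586.51121331 -44.26424273  95.73908263] along up min/max [-89.88044279 -80.05888794]
bar dir [-0.99450956 -0.10451143 -0.00529966] 0.0010729984380853546
```

View pics/crop1.png

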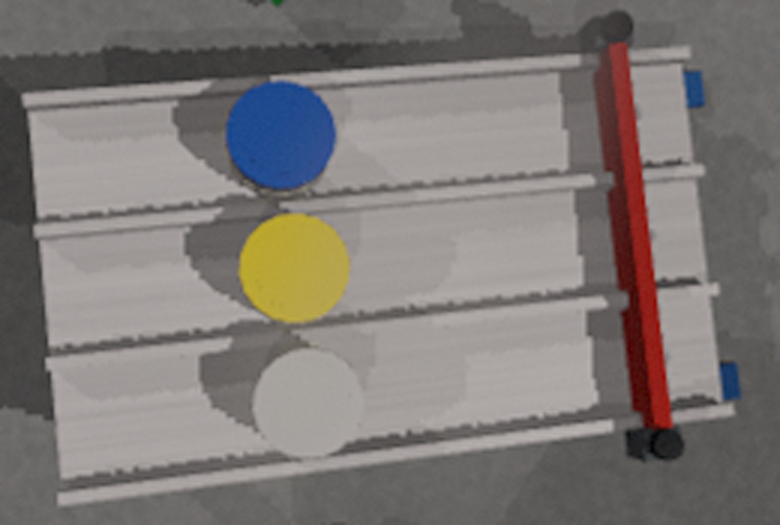

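The crop confirms it: yellow lid at crop (294,268), alone in the middle lane, with a clear run to the red bar. It has about 144 mm to go. My plan is to shut the fingers, hold the tool square to the floor, drop in uphill of the tin and push low.

```bash
cat >> h.py <<'E'
from scipy.spatial.transform import Rotation as Ro
s=np.array([-0.02262,0.21075,79.21]);n=np.r_[-s[:2],1];n/=np.linalg.norm(n)
up=np.r_[s[:2],s[:2]@s[:2]];up/=np.linalg.norm(up);ac=np.cross(up,n)
Rt=np.c_[ac,-up,-n]
lid=np.array([576.5,123.1,145.65]);tin=lid-53*n   # underside centre
def where(o):
    d=o['tool_pos']-tin
    return dict(across=d@ac,up=d@up,tip_h=d@n-73,turn=np.degrees((Ro.from_quat(o['eef_rot']).inv()*Ro.from_matrix(Rt)).as_rotvec()))
def togo(o,up_=65,h=15,across=0):
    g=tin+up_*up+across*ac+(h+73)*n
    return Rt.T@(g-o['tool_pos'])
E
python3 - <<'E'
from h import *
o=get_obs();print(where(o));print(togo(o,65,100))
E
```

```text
{'across': np.float64(-522.7901186103646), 'up': np.float64(-561.1413570176824), 'tip_h': np.float64(260.1811328695464), 'turn': array([11.89183097,  0.69214945,  6.61274688])}
[ 522.79011861 -626.14135702  160.18113287]
```

>>> send_rows(
  plan=[5.95,0.35,3.3,0,0,0,0,5.95,0.35,3.3,0,0,0,0,0,0,0,0.029,-0.035,0.009,0,0,0,0,0.029,-0.035,0.009,0,0,0,0,0.029,-0.035,0.009,0,0,0,0,0.029,-0.035,0.009,0,0,0,0,0.029,-0.035,0.009,0,0,0,0,0.029,-0.035,0.009,0,0,0,0,0.029,-0.035,0.009,0,0,0,0,0.029,-0.035,0.009,0,0,0,0,0.029,-0.035,0.009,0,0,0,0,0.029,-0.035,0.009,0,0,0,0,0.029,-0.035,0.009,0,0,0,0,0.029,-0.035,0.009,0,0,0,0,0.029,-0.035,0.009,0,0,0,0,0.029,-0.035,0.009,0,0,0,0,0.029,-0.035,0.009,0,0,0,0,0.029,-0.035,0.009,0,0,0,0,0.029,-0.035,0.009,0,0,0,0,0,0,0,0],
)

```text
t: 2.6
tool_pos: [546.5, 128.7, 276.1]
eef_rot: [0.993, 0.055, -0.006, -0.104]
wrist_force: [-1.0, -0.5, -0.0]
gripper_width: 0.1
```

```bash
python3 - <<'E'
from h import *
o=get_obs();print(o['t'],o['wrist_force'],o['gripper_width'],where(o));print(togo(o,65,100))
E
```

```text
2.6 [-1.00107405 -0.45598048 -0.01010178] 0.066567031014535 {'across': np.float64(-29.241503028982496), 'up': np.float64(35.58335792100337), 'tip_h': np.float64(105.80522312881476), 'turn': array([0.04270735, 0.09992419, 0.15313785])}
[ 29.24150303 -29.41664208   5.80522313]
```

>>> send_rows(
  plan=[0,0.1,0.15,0.015,-0.015,0,0,0,0,0,0.0142,-0.0145,0,0,0,0,0,0,0,0,0,0,0,0,0,0,0.02,0,0,0,0,0,0,0.025,0,0,0,0,0,0,0.02,0,0,0,0,0,0,0.015,0,0,0,0,0,0,0.01,0,0,0,0,0,0,0,0],
)

```text
t: 3.72
tool_pos: [570.0, 176.7, 194.8]
eef_rot: [0.993, 0.052, -0.005, -0.104]
wrist_force: [0.9, 0.5, -0.5]
gripper_width: -0.2
```

```bash
python3 - <<'E'
from h import *
o=get_obs();print(o['t'],o['wrist_force'],where(o))
c=grab('side');cv2.imwrite('pics/side2.png',cv2.resize(c['frame'][150:400,180:460,::-1],None,fx=2.2,fy=2.2))
E
```

```text
3.725 [ 0.92643593  0.47988839 -0.53480368] {'across': np.float64(-0.7018096276277083), 'up': np.float64(62.96941988613477), 'tip_h': np.float64(16.89138783868026), 'turn': array([ 0.05805367, -0.06488921, -0.14843866])}
```

View pics/side2.png

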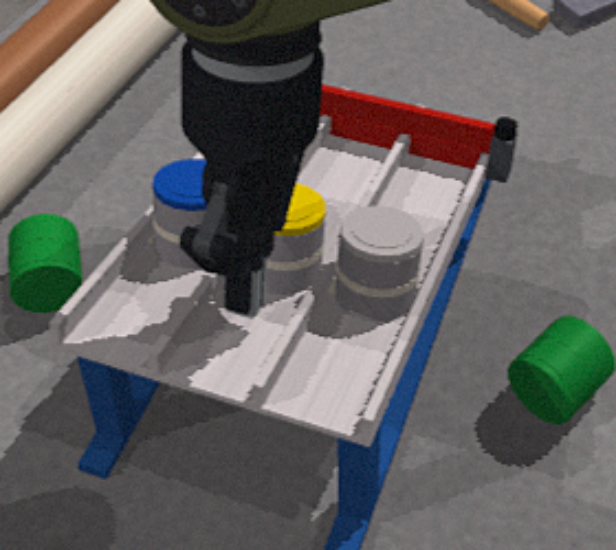

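The fingers are in the middle lane, uphill of the yellow tin. A finger knuckle shows at crop (205,245), so I check its profile to see that the mirrored one won't touch the lid first.

```bash
python3 - <<'E'
from h import *
o=get_obs();c=load('side');K=c['camera_matrix'];D=c['depth']
v,u=np.mgrid[:400,:640]
P=(np.stack([(u-K[0,2])/K[0,0]*D,(v-K[1,2])/K[1,1]*D,D,np.ones_like(D)],-1)@c['T'].T)[...,:3]
P=P[(D>0)]
d=P-o['tool_pos']; a,b,h=d@ac,d@up,d@n+73  # h above tip
k=(abs(a)<55)&(abs(b)<100)
for lo in range(0,80,6):
    m=k&(h>=lo)&(h<lo+6)&(b>-30)&(abs(a)<30);
    if m.sum(): print(lo,m.sum(),'up',np.percentile(b[m],[2,98]).round(1),'across',np.percentile(a[m],[2,98]).round(1))
E
```

```text
0 50 up [-21.4  43.3] across [-29.6  29.6]
6 63 up [-4.9 13.4] across [-9.9 10.6]
12 58 up [-4.2 14. ] across [-10.1  11.7]
18 73 up [-6.7 14.6] across [-9.8 11.7]
24 75 up [-6.9 14.1] across [-9.5  7.8]
30 28 up [-9.9 13.5] across [-9.6  5.1]
36 16 up [-9.9 12.3] across [-11.8  -8.3]
42 67 up [-23.8  30.9] across [-12.1   9.3]
48 125 up [-27.1  35.1] across [-12.1   9.6]
54 51 up [-10.1  40. ] across [-10.8  10.3]
60 95 up [-12.1  45.6] across [-15.3  10.4]
66 133 up [-9.6 49.7] across [-15.9  10.5]
72 108 up [-16.3  55.3] across [-15.8  10.5]
78 130 up [-16.  60.] across [-16.    9.3]
```

Knuckles begin about 42 mm above the tips, which is 59 mm above the floor, so they clear the 53 mm lid. The finger half-thickness is about 14 mm. I push slowly to just short of the stop.

>>> send_rows(
  plan=[0,0,-0.15,0.0007,0.004,0,0,0,0,0,0,0.008,0,0,0,0,0,0,0.008,0,0,0,0,0,0,0.008,0,0,0,0,0,0,0.008,0,0,0,0,0,0,0.008,0,0,0,0,0,0,0.008,0,0,0,0,0,0,0.008,0,0,0,0,0,0,0.008,0,0,0,0,0,0,0.008,0,0,0,0,0,0,0.008,0,0,0,0,0,0,0.008,0,0,0,0,0,0,0.008,0,0,0,0,0,0,0.008,0,0,0,0,0,0,0.008,0,0,0,0,0,0,0.008,0,0,0,0,0,0,0.008,0,0,0,0,0,0,0.008,0,0,0,0,0,0,0.004,0,0,0,0,0,0,0,0,0],
)

```text
t: 6.28
tool_pos: [586.0, 36.6, 165.4]
eef_rot: [0.993, 0.053, -0.005, -0.104]
wrist_force: [0.8, 0.0, -0.0]
gripper_width: -0.2
```

```bash
python3 - <<'E'
from h import *
o=get_obs();print(o['t'],o['wrist_force'],where(o))
c=grab('side');cv2.imwrite('pics/side3.png',cv2.resize(c['frame'][150:400,180:460,::-1],None,fx=2.2,fy=2.2))
E
```

```text
6.275 [ 0.77141321  0.0347431  -0.03654429] {'across': np.float64(0.21599840259834271), 'up': np.float64(-81.05168451871198), 'tip_h': np.float64(17.328839082969893), 'turn': array([ 0.05332444, -0.10671808, -0.00342225])}
```

View pics/side3.png

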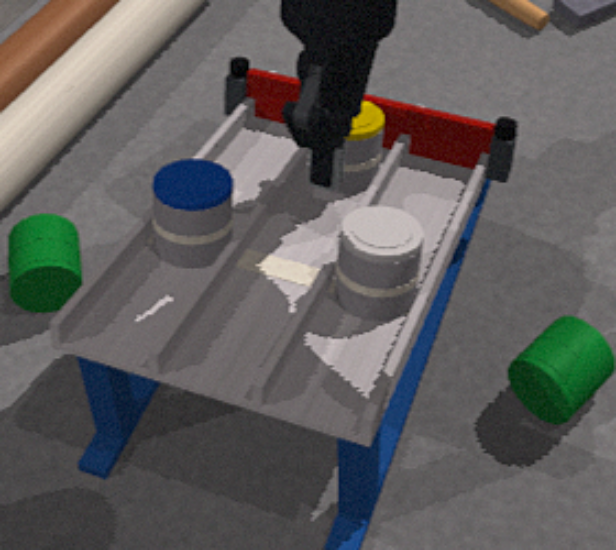

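The yellow tin stands upright in its lane near the bar at crop (360,145). Blue and white haven't moved. About 22 mm remains.

>>> send_rows(
  plan=[0,0,0,0,0.003,0,0,0,0,0,0,0.003,0,0,0,0,0,0,0.003,0,0,0,0,0,0,0.003,0,0,0,0,0,0,0.003,0,0,0,0,0,0,0.003,0,0,0,0,0,0,0.001,0,0,0,0,0,0,0.001,0,0,0,0,0,0,0,0,0],
)

```text
t: 7.45
tool_pos: [588.1, 17.4, 161.3]
eef_rot: [0.993, 0.053, -0.005, -0.104]
wrist_force: [0.2, -0.6, -0.1]
gripper_width: 0.1
```

```bash
python3 - <<'E'
from h import *
o=get_obs();print(o['t'],o['wrist_force'],where(o))
E
```

```text
7.45 [ 0.19111259 -0.591795   -0.10073402] {'across': np.float64(0.21124122080516766), 'up': np.float64(-100.81052319490168), 'tip_h': np.float64(17.357961904214022), 'turn': array([ 0.05491581, -0.10518742,  0.01534187])}
```

No contact force yet, so I go on in small steps.

>>> send_rows(
  plan=[0,0,0,0,0.001,0,0,0,0,0,0,0.001,0,0,0,0,0,0,0.001,0,0,0,0,0,0,0,0,0],
)

```text
t: 7.95
tool_pos: [588.4, 14.8, 160.9]
eef_rot: [0.993, 0.053, -0.005, -0.104]
wrist_force: [0.4, 4.9, 3.4]
gripper_width: -0.1
```

```bash
python3 - <<'E'
from h import *
o=get_obs();print(o['t'],o['wrist_force'],where(o)['up'])
E
```

```text
7.95 [0.41604965 4.86732912 3.36101506] -103.405930201465
```

There is about 5 N against the stop, at the predicted place (-103.4 against -103.7). I back off uphill, then retreat straight out.

>>> send_rows(
  plan=[0,0,0,0,-0.005,0,0,0,0,0,0,-0.01,0,0,0,0,0,0,-0.015,0,0,0,0,0,0,0,0,0,0,0,0,0,0,-0.02,0,0,0,0,0,0,-0.04,0,0,0,0,0,0,-0.04,0,0,0,0,0,0,-0.04,0,0,0,0,-0.03,0,-0.01,0,0,0,0,-0.04,0,0,0,0,0,0,-0.04,0,0,0,0,0,0,-0.04,0,0,0,0,0,0,-0.04,0,0,0,0,0,0,-0.04,0,0,0,0,0,0,0,0,0,0],
)

```text
t: 9.82
tool_pos: [358.2, -11.8, 313.6]
eef_rot: [0.993, 0.053, -0.004, -0.103]
wrist_force: [0.8, 0.3, 0.5]
gripper_width: -0.2
```

```bash
python3 - <<'E'
from h import *
o=get_obs();print(o['t'],o['wrist_force'],where(o))
c=grab('top');b=grab('side')
cv2.imwrite('pics/fin.png',np.vstack([c['frame'],b['frame']])[:,:,::-1][::1][0:800:1] if 0 else np.hstack([cv2.resize(c['frame'][100:320,120:420],(400,293)),cv2.resize(b['frame'][150:400,180:460],(328,293))])[:,:,::-1])
K=c['camera_matrix'];D=c['depth'];v,u=np.mgrid[:400,:640]
P=(np.stack([(u-K[0,2])/K[0,0]*D,(v-K[1,2])/K[1,1]*D,D,np.ones_like(D)],-1)@c['T'].T)[...,:3]
H=(P-tin)@n
for nm,p in dict(blue=[639.7,130.2],yellow=[591.5,-17.5],white=[513.1,115.7]).items():
    k=(D>0)&(H>47)&(H<60)&(np.hypot(*(P[...,:2]-p).transpose(2,0,1))<40)
    X=P[k];A=np.c_[X[:,:2],np.ones(len(X))];q=np.linalg.lstsq(A,X[:,2],rcond=None)[0];m=np.r_[-q[:2],1];m/=np.linalg.norm(m)
    print(nm,len(X),X.mean(0),'h',H[k].mean(),'from bar face',X.mean(0)@up+80,'tilt',np.degrees(np.arccos(m@n)))
E
```

```text
9.825 [0.7891425  0.27734332 0.53102438] {'across': np.float64(-231.49816289488487), 'up': np.float64(-73.6195268714976), 'tip_h': np.float64(167.2746733145523), 'turn': array([ 0.08973931, -0.18588983, -0.00674837])}
blue 1037 [639.7785211  130.19787033 145.64399814] h 52.93101474422933 from bar face 170.04862159817378 tilt 0.5501004097655133
yellow 925 [591.43420747 -16.00700026 115.98753842] h 52.99232110163942 from bar face 26.73584725086811 tilt 0.7167267490377112
white 1069 [513.10735127 115.73052561 145.51109858] h 52.980702326298996 from bar face 169.17327077399932 tilt 0.3457767168344741
```

View pics/fin.png

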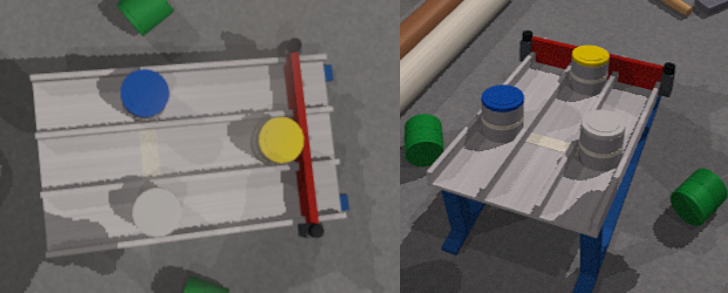

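The yellow tin, at (281,140) in the left view, stands flat against the red bar. Its centre is 26.7 mm from the bar face. Blue and white are unmoved, and the arm is clear.

```bash
python3 -c "
from cell import hand_in
print(hand_in())"
```

```text
the job is handed in; nothing more can be done
None
```

The yellow-lidded tin now rests against the red stop in the middle lane, and the job is handed in. I pushed it down the lane with shut fingers, low and square to the floor, until about 5 N showed contact with the stop. Then I backed off and retreated.

My last checks, from the top camera at 9.8 s:
- **Yellow tin:** its centre is 26.7 mm from the stop face (26 mm is touching). Its tilt is about 0.7°, and its lid is 53 mm above the floor, so it was not lifted.
- **Blue and white tins:** both are within about 0.2 mm of where they started.
- **Arm:** it is clear of everything, with a wrist force of about 1 N.

No check failed or disagreed.

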